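Hang the fryer timer on the empty hook of the timer carousel

TASK

First turn the timer carousel (there is a red crank peg on top) until its empty hook points straight at the front edge of the worktop, on the robot's side. Then lift the yellow kitchen timer out of the charging dock that hides its sides, stand it upright on the bare worktop well clear of the dock and let go, so that it can be taken again by its sides, and hang it by its wire loop on the empty hook, leaving the timer still and that hook pointing to the front. Do not tip the timer over, and leave the white salt shaker where it is.

Things in the scene. Friction and masses are not known exactly. Their poses are not given: they have to be found in the camera images.
- carousel: Fixed base of the timer carousel: dark steel disc 144 mm across; origin on the turning axis at the worktop, x away from the robot. Its turning post (30 mm thick at the hub, top 188 mm up) bears four hooks 90 degrees apart: one empty, three with white, blue and white timers fixed to them that turn with it (reaching 110 mm from the axis, 57 to 176 mm above the worktop).
- carousel_spin (a joint): Turn of the carousel about its vertical axis, rad, growing anticlockwise from above. At 0 (and 2 pi) the empty hook points to -x, to the front edge on the robot's side; at value a it points along (-cos a, -sin a). It turns all the way round, stays where it is left, and needs about 5 N at the crank peg.
- crank_peg (a point): Upright round red peg, 18 mm thick, on a crank arm on top of the carousel, 45 mm from the axis on the side opposite the empty hook. The peg runs from the arm, 194 mm above the worktop, up to 240 mm; this point is on its axis at 225 mm. It circles at 45 mm radius as the carousel turns, and spins freely on its own axis, so fingers holding it need not turn.
- free_hook (a point): Resting point of the empty hook: top of its bar at its lowest place, 90 mm from the carousel's axis, 168 mm above the worktop. The bar, 6 mm thick, slopes down outward from the post (6 mm higher there) to this point and ends 16 mm further out in an upturned tip whose top is 10 mm above this point. x points inward to the post, z up.
- dock: Black charging dock, fixed, 56 x 84 mm; origin at the centre of its underside. The timer stands on its floor, 12 mm up. Two cheeks 5 mm thick, up to 75 mm above the worktop, cover the timer's sides (local y +-31 to +-36 mm) with 3 mm to spare; lips up to 20 mm stand 3 mm before and behind it. Front and back (local x) are open above the lips. The timer lifts straight up out.
- timer_centre (a point): Body centre of the loose yellow kitchen timer, about 0.18 kg, 40 mm above its flat foot. Body 30 mm thick (x; grey display on -x), 56 wide (y), 80 high (z), flat faces. On top a fixed steel wire loop (wire 7 mm) stands across the width: 43 mm wide outside, top 117.5 mm above the foot; its opening, 29 mm wide and 30 mm high, is passed through along x.
- timer_loop (a point): Inner top of the timer's wire loop, 110.5 mm above its underside and 70.5 mm above timer_centre, on its middle line; when the timer hangs, this point rests on the hook's resting point. Axes as timer_centre.
- salt_dredger: White salt shaker, 68 mm across and 115 mm high, loose, a bystander; origin at the centre of its underside.

How it is judged:
By the outcome, as a careful person would: the job done as asked, in the order asked, and still so for the second after the job is handed in, with the robot touching nothing.
It also fails if it takes over 72 s, if anything falls off the work surface, if the arm or the gripper's body presses on something with over 40 N, if the wrist force passes 120 N, or if a joint passes its speed limit or range.

ROBOT

A 7-joint arm with a two-finger parallel gripper is mounted at the origin on a cart in front of the work surface, level with it; the furniture and walls round the work are solid. World frame = base frame: x ahead of the robot, y to its left, z up, the work surface at z = 0. Lengths are in m, angles in rad, forces in N, time in s.
With the tool pointing down it reaches from about 0.425 to 0.925 m from the base axis. Payload 6.8 kg.
Tool frame: the origin (TCP) lies between the finger pads; the fingertips stand r.tip_reach ahead of it and the grasp point (between the pads) lies 11 mm behind it (r.tip_reach is the distance from the TCP to the fingertips, in m); z points along the fingers, y is the direction in which the jaws open and shut (so a half turn about z gives the same grasp; the last joint's range is limited). The gripper opens to 85 mm and grips with 20 to 120 N. Pads are 22 mm wide; open, the fingers measure 114 mm over their backs; the gripper's body (76 mm by 85 mm) begins 54 mm behind the grasp point. The pads swing forward as they close: fully open they stand 13 mm farther back than shut.
Start: joints at [-1.233, 0.477, 0.022, 1.555, -0.011, 1.109, -0.083], TCP at [0.291, 0.609, 0.239] pointing down, gripper open.
Joint ranges: [-2.96, 2.96], [-0.34, 2.1], [-1.41, 1.46], [0.24, 2.44], [-1.37, 4.51], [0.17, 1.92], [-2.96, 2.96]. Speed limits (rad/s): [2.39, 2.39, 3.14, 3.14, 3.14, 3.14, 3.14].

INTERFACE

Orientations are given as a rotation vector (axis times angle).
In Python, from bench import r, eyes, spotter gives the robot as it stands.
- The arm moves only by the tool carry_out, never from a script. Its argument "series" is text: rows parted by semicolons, each of 5 numbers parted by spaces: the shift along the tool's x, y, z in cm, then the turn about the tool's z in rad, then the opening, from 0 (shut) to 1 (fully open). In form: x y z yaw gripper; .... A call has 1 to 8 rows; each row shifts and turns the commanded pose from where the row before left it, along the tool's axes as they then stand; what a row does not reach is not made up. A row lasts 1/8 s, in which the tool goes at most 62.5 mm and 10.7 degrees, less where a joint would pass 70% of its speed; a pose out of reach is approached as far as the arm can. A call with a gripper value outside its range is refused whole. The fingers move at their own pace and stop on an object; "grip_force" is the grip in N (left out, the last holds). Time passes only in rows, so rows that do not move let the fingers close. It gives the time, the measured TCP pose, the force and the opening at its end, in the units of the state.
- r.get_obs(): the state, without advancing time (a new reading comes with each control period).
- eyes.grab_frame(name): name is "scene" or "top" or "wrist"; returns a dict with "color" (480x640x3 uint8, blue, green, red), "intrinsics" (3x3 intrinsics, pixels), "D" ([k1, k2, p1, p2, k3] as OpenCV has them; the pictures are not rectified), "R" (3x3) and "t" (3): a world point X has camera coordinates R X + t; the wrist camera has in their place "T_tool_cam" (4x4, takes a point from camera to tool coordinates, whose origin is the TCP and whose axes are the flange's). Camera axes: x right, y down, z forward; pixel columns grow to the right and rows downward; lengths in m; the calibration is good to about 2 mm. A picture is of the moment at which its call begins: read the wrist's pose just before it. There is no depth.
- r.hand_in(): hands the job in, once; it reports no verdict.
Trained networks look in a picture, given as the dict that the camera call returned (one of the last four; its "shot" number tells which), for a name from the list of things; names that differ only in an ending like _2 or _b are one class to them, and where a whole thing is asked for, a point or a joint stands for the part that bears it (a point fixed in the world has none). Each returns a list of dicts, best first, with "confidence" (0 to 1); they miss things now and then, are a little off and sometimes report something else, mostly with a low value. They report only what shows in the picture. A call takes as long as a camera call.
- spotter.search_frame(picture, query): "uv" ([column, row] in pixels, amid what is visible of it).
- spotter.trace(picture, query): "pixels" (480x640 bool, what is visible of it) and "uv" ([column, row] in pixels, amid what is visible of it).
- spotter.mark_of(picture, query): "uv" ([column, row] in pixels: a listed point, or the origin of a listed thing).
The state is a dict: "clock": time; "joints": joint angles; "qvel": joint speeds; "tau": joint torques, N m; "tcp_pos": TCP position; "orientation": TCP orientation; "contact_force": force on the tool from outside, world axes, zero at the start; "moment": the same for the moment, N m; "grip_width": finger opening in m.
Only numpy, scipy, OpenCV 4.12 (cv2) and the standard library are available. Lean on these libraries where they do the work, as an engineer would, in place of code of your own. Each camera call takes 0.05 s, during which the arm holds its last target.

## Working session

There is one attempt and no reset: what is moved stays moved. The work goes in short steps, Python scripts to look and compute and a tool call to move; the robot and the scene stay as the last step left them, time stands still between calls to the robot, and variables do not carry over. Pictures are saved under pics/ and viewed, and the job is handed in when it is done.

Besides the shell and the picture viewer there is one more tool, called after "Call:" as name(argument=value, ...) on one line, values as JSON. carry_out: Moves the arm, as the interface text tells. Its arguments: {"type":"object","properties":{"series":{"type":"string"},"grip_force":{"type":"number"}},"required":["series"]}

```bash
ls; mkdir -p pics; cat > h.py <<'E'
import numpy as np, cv2
from scipy.spatial.transform import Rotation as Ro
from bench import r, eyes, spotter
def ray(f,uv,o=None):
    K=np.array(f["intrinsics"]);D=np.array(f["D"])
    p=cv2.undistortPoints(np.array([[uv]],float),K,D)[0,0]
    d=np.array([p[0],p[1],1.])
    if "R" in f:
        R=np.array(f["R"]);t=np.array(f["t"]); return -R.T@t, R.T@d
    T=np.array(f["T_tool_cam"]); Rt=Ro.from_rotvec(o["orientation"]).as_matrix()
    c=Rt@T[:3,3]+np.array(o["tcp_pos"]); return c,Rt@T[:3,:3]@d
def atz(f,uv,z,o=None):
    c,d=ray(f,uv,o); return c+d*(z-c[2])/d[2]
def tri(rays):
    A=np.zeros((3,3));b=np.zeros(3)
    for c,d in rays:
        d=d/np.linalg.norm(d);P=np.eye(3)-np.outer(d,d);A+=P;b+=P@c
    x=np.linalg.solve(A,b)
    res=[np.linalg.norm(np.cross(x-c,d/np.linalg.norm(d))) for c,d in rays]
    return x,res
def proj(f,X):
    rv=cv2.Rodrigues(np.array(f["R"]))[0]
    return cv2.projectPoints(np.array(X,float).reshape(-1,1,3),rv,np.array(f["t"]),np.array(f["intrinsics"]),np.array(f["D"]))[0].reshape(-1,2)
E
python3 - <<'E'
from h import *
o=r.get_obs();print(o,r.tip_reach)
F={}
for n in ["scene","top"]:
    f=eyes.grab_frame(n);F[n]=f;cv2.imwrite(f"pics/{n}0.png",f["color"])
    print(n,-np.array(f["R"]).T@f["t"])
for q in ["carousel","crank_peg","free_hook","dock","timer_centre","timer_loop","salt_dredger"]:
    R=[]
    for n in F:
        m=spotter.mark_of(F[n],q)
        print(q,n,[(np.round(a["uv"],1).tolist(),round(a["confidence"],2)) for a in m[:3]])
        if m:R.append(ray(F[n],m[0]["uv"]))
    if len(R)==2:print("  ",tri(R))
E
```

```text
pics
{'clock': 0.0, 'joints': array([-1.23308893,  0.47777489,  0.02238534,  1.55645596, -0.01153393,
        1.10927323, -0.08308802]), 'qvel': array([-0.00092446, -0.00061638, -0.00129555, -0.00012338, -0.00071716,
       -0.00082016,  0.00022995]), 'tau': array([-3.45378066e-04, -5.96456301e+01,  1.60770155e+00, -2.81190705e+01,
        1.23698512e-02,  9.49195353e-03,  8.08983344e-06]), 'tcp_pos': array([0.29083366, 0.60849896, 0.23834156]), 'orientation': array([-6.94461085e-01, -3.06359252e+00,  2.76700096e-03]), 'contact_force': array([-1.56038291,  0.45303246,  0.69560443]), 'moment': array([ 0.06514681,  0.00656438, -0.03730095]), 'grip_width': 0.08554146041777062} 0.008
scene [ 0.16857235 -0.38550227  0.80376984]
top [0.41818055 0.06989638 0.97797502]
carousel scene [([257.6, 278.7], 0.67), ([363.0, 354.8], 0.53)]
carousel top [([247.4, 283.4], 0.88)]
   (array([ 0.56704312,  0.19998292, -0.00485216]), [np.float64(0.003023054066040896), np.float64(0.0030230540660409933)])
crank_peg scene [([218.3, 194.6], 0.92)]
crank_peg top [([202.5, 278.9], 0.61)]
   (array([0.545072  , 
[... 292 characters left out ...]
259)])
dock scene [([361.2, 368.3], 0.69)]
dock top []
timer_centre scene [([361.8, 355.3], 0.82)]
timer_centre top [([392.7, 270.3], 0.69)]
   (array([ 0.55495698, -0.10723067,  0.04135292]), [np.float64(0.0005470015628250386), np.float64(0.000547001562824914)])
timer_loop scene [([363.1, 331.0], 0.59)]
timer_loop top [([398.3, 264.4], 0.73), ([311.8, 202.1], 0.58)]
   (array([ 0.55441023, -0.10547857,  0.11603351]), [np.float64(0.0006178256042641245), np.float64(0.0006178256042642852)])
salt_dredger scene [([358.6, 272.5], 0.86)]
salt_dredger top [([313.1, 201.0], 0.88)]
   (array([0.7299823 , 0.04346668, 0.00516586]), [np.float64(0.0032618826326249535), np.float64(0.0032618826326250593)])
```

View pics/scene0.png

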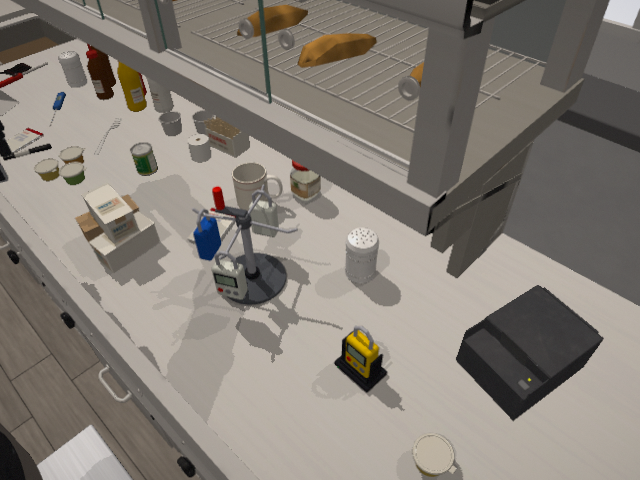

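View pics/top0.png

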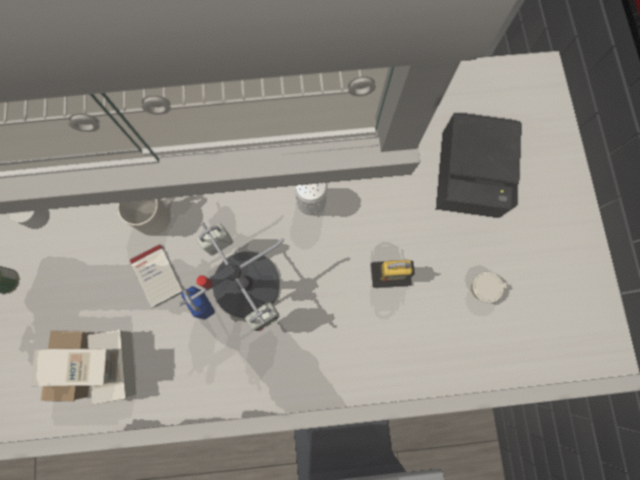

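```bash
python3 - <<'E'
from h import *
a=cv2.imread("pics/scene0.png");b=cv2.imread("pics/top0.png")
c=cv2.resize(a[170:310,180:310],None,fx=4,fy=4,interpolation=2);d=cv2.resize(b[210:340,170:300],None,fx=4,fy=4,interpolation=2)
cv2.imwrite("pics/c1.png",c);cv2.imwrite("pics/d1.png",d)
E
```

```text
(no output)
```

View pics/c1.png

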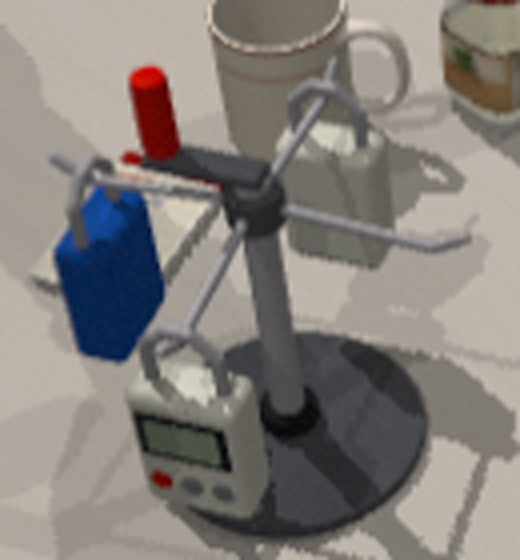

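View pics/d1.png

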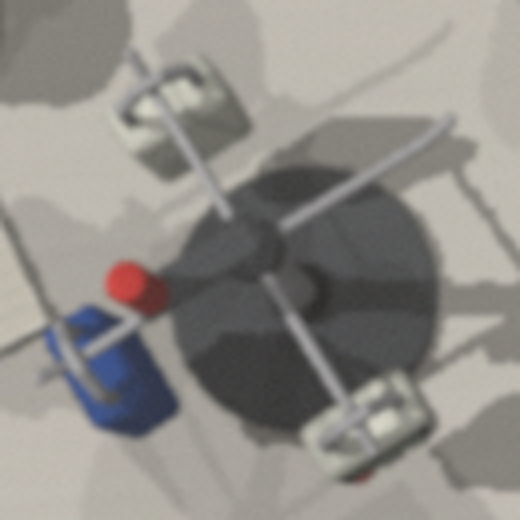

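```bash
python3 - <<'E'
from h import *
s=eyes.grab_frame("scene");t=eyes.grab_frame("top")
for n,a,b in [("pegtop",(216.75,188),(201.5,280.5)),("hub",(243.7,217.5),(235.5,270.75)),("tip",(298,228.5),(283,239.5)),("disc",(253.5,278.5),(246.5,285.3))]:
    print(n,tri([ray(s,a),ray(t,b)]))
print("disc0",atz(s,(253.5,278.5),.008),atz(t,(246.5,285.3),.008))
print("hub",atz(s,(243.7,217.5),.188),atz(t,(235.5,270.75),.188))
print("edge",[atz(t,u,0).round(3) for u in [(0,442),(320,412),(630,378)]])
# carousel hypotheses
for ax in [(.567,.203)]:
  for a in [2.02,2.1]:
    d=np.array([-np.cos(a),-np.sin(a)])
    P=[[*(ax-.045*d),.225],[*(ax+.09*d),.168],[*(ax+.106*d),.178],[*ax,.188],[*ax,0]]
    print(a,proj(s,P).round(0).tolist(),proj(t,P).round(0).tolist())
# shelf edge
for u,v in [((268,105),None)]: pass
print("shelf z?",[ (z,atz(t,(300,190),z).round(3).tolist()) for z in (.3,.4,.5)],[ (z,atz(s,(435,230),z).round(3).tolist(),atz(t,(420,170),z).round(3).tolist()) for z in (.3,.35,.4,.45,.5)])
for n,f in(("s",s),("t",t)):
  for q in ["dock","timer_centre","salt_dredger","carousel"]:
    m=spotter.trace(f,q)
    for k in m[:2]:
      p=k["pixels"];ys,xs=np.where(p);print(n,q,round(k["confidence"],2),xs.min(),xs.max(),ys.min(),ys.max(),p.sum())
a=s["color"];b=t["color"]
c=cv2.resize(a[315:395,320:400],None,fx=6,fy=6,interpolation=2);d=cv2.resize(b[240:310,350:430],None,fx=6,fy=6,interpolation=2)
cv2.imwrite("pics/c2.png",c);cv2.imwrite("pics/d2.png",d)
E
```

```text
pegtop (array([0.54062373, 0.24244443, 0.24029796]), [np.float64(0.000554648911607577), np.float64(0.0005546489116075469)])
hub (array([0.55976221, 0.19620554, 0.18353226]), [np.float64(0.0012087169412966553), np.float64(0.0012087169412967108)])
tip (array([0.6121453 , 0.10720746, 0.17511522]), [np.float64(0.0015640002619394264), np.float64(0.0015640002619394585)])
disc (array([ 5.60711243e-01,  2.02547972e-01, -1.01469866e-04]), [np.float64(0.001041100682594095), np.float64(0.0010411006825942468)])
disc0 [0.55767856 0.1961492  0.008     ] [0.55862993 0.20195746 0.008     ]
hub [0.55584979 0.1925263  0.188     ] [0.56002103 0.19491175 0.188     ]
edge [array([ 0.293,  0.719, -0.   ]), array([0.287, 0.072, 0.   ]), array([ 0.285, -0.577,  0.   ])]
2.02 [[220.0, 193.0], [290.0, 229.0], [297.0, 227.0], [245.0, 212.0], [255.0, 277.0]] [[203.0, 277.0], [276.0, 244.0], [283.0, 238.0], [231.0, 267.0], [246.0, 282.0]]
2.1 [[220.0, 194.0], [291.0, 227.0], [299.0, 224.0], [245.0, 212.0], [255.0, 277.0]] [[204.0, 279.0], [274.0, 240.0], [281.0, 234.0], [231.0, 267.0], [246.0, 282.0]]
shelf z? [(0.3, [0.658, 0.069, 0.3]), (0.4, [0.622, 0.069, 0.4]), (0.5, [0.587, 0.069, 0.5])] [(0.3, [0.662, -0.142, 0.3], [0.672, -0.124, 0.3]), (0.35, [0.613, -0.167, 0.35], [0.653, -0.109, 0.35]), (0.4, [0.564, -0.191, 0.4], [0.635, -0.095, 0.4]), (0.45, [0.515, -0.215, 0.45], [0.616, -0.081, 0.45]), (0.5, [0.466, -0.239, 0.5], [0.597, -0.067, 0.5])]
s dock 0.82 335 386 337 392 948
s timer_centre 0.64 346 379 326 377 1141
s salt_dredger 0.76 345 379 227 282 1614
s carousel 0.73 192 297 185 303 6317
t dock 0.6 371 414 261 287 520
t timer_centre 0.8 381 411 259 279 551
t timer_centre 0.43 181 278 224 330 2762
t carousel 0.61 178 282 223 330 5726
```

View pics/c2.png

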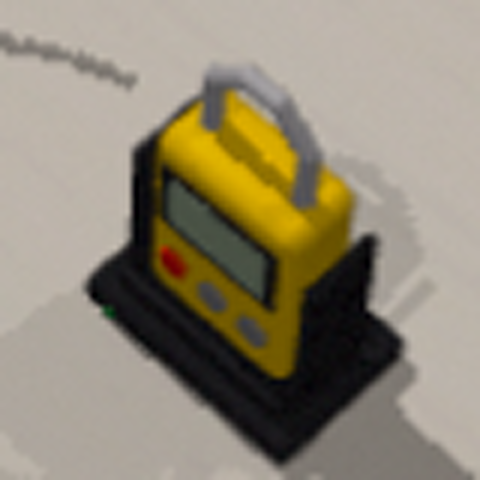

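View pics/d2.png

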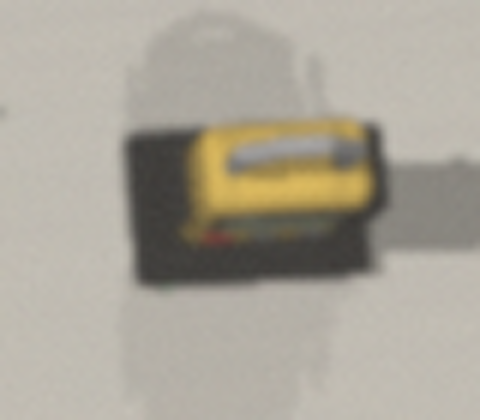

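```bash
python3 - <<'E'
from h import *
s=eyes.grab_frame("scene");t=eyes.grab_frame("top")
for a,b in [((430,195),(418,152)),((435,230),(420,175)),((430,200),(420,175)),((435,230),(418,152))]:
    print(tri([ray(s,a),ray(t,b)]))
b=t["color"];cv2.imwrite("pics/e.png",cv2.resize(b[90:220,340:480],None,fx=4,fy=4))
cv2.imwrite("pics/e2.png",cv2.resize(s["color"][130:290,380:520],None,fx=4,fy=4))
f=eyes.grab_frame("wrist");cv2.imwrite("pics/w0.png",f["color"]);print(f["T_tool_cam"])
E
```

```text
(array([ 0.6851038 , -0.11301939,  0.33795552]), [np.float64(0.001867058798064991), np.float64(0.0018670587980650585)])
(array([ 0.67496054, -0.13136809,  0.28109073]), [np.float64(0.005260041647231694), np.float64(0.005260041647231789)])
(array([ 0.65716046, -0.11776619,  0.34193843]), [np.float64(0.010335532940035324), np.float64(0.010335532940035117)])
(array([ 0.70818526, -0.12867279,  0.26512164]), [np.float64(0.010042834466809234), np.float64(0.010042834466809463)])
[[ 4.27926194e-04 -9.58905311e-01 -2.83725961e-01  7.25235159e-02]
 [ 9.99999898e-01  3.69462883e-04  2.59568173e-04  6.88879636e-04]
 [-1.44075088e-04 -2.83726044e-01  9.58905371e-01 -1.34590591e-01]
 [ 0.00000000e+00  0.00000000e+00  0.00000000e+00  1.00000000e+00]]
```

View pics/e.png

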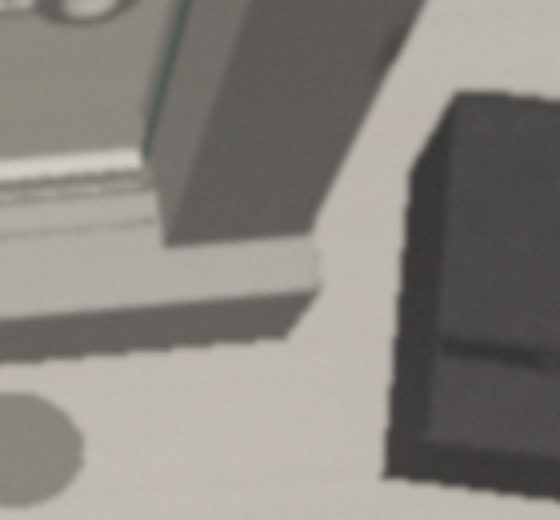

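View pics/e2.png

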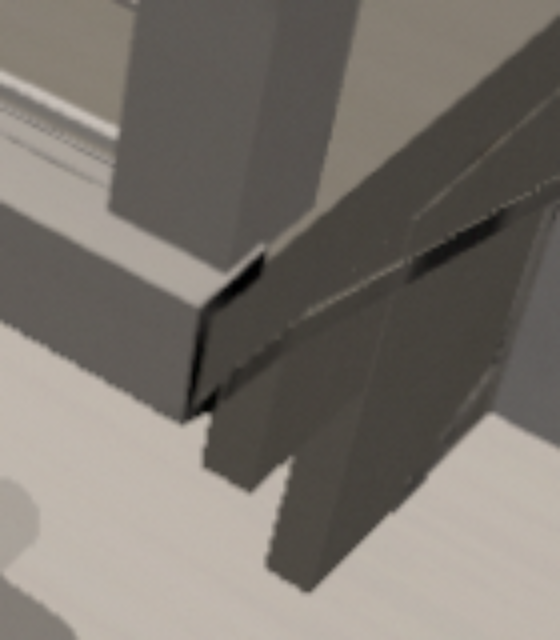

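View pics/w0.png

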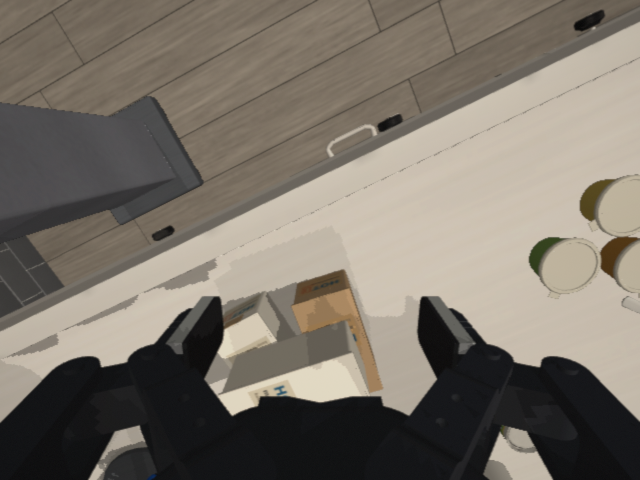

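```bash
python3 - <<'E'
from h import *
s=eyes.grab_frame("scene");t=eyes.grab_frame("top")
for a,b in [((431.3,206.3),(420,162)),((426.3,235),(412,174.3))]:
    print(tri([ray(s,a),ray(t,b)]))
print([atz(t,u,.27).round(3) for u in ((0,202),(200,192),(412,174.3))])
# dock corners at top of base? timers: body top face corners
def T(n,a,b):print(n,tri([ray(s,a),ray(t,b)]))
S=lambda u:(320+u[0]/6,315+u[1]/6);Q=lambda u:(350+u[0]/6,240+u[1]/6)
T("loopL",S((212,72)),Q((232,158)));T("loopR",S((312,165)),Q((360,148)))
T("loop mid",S((265,90)),Q((300,153)))
T("dock FL",S((90,292)),Q((138,283)));T("dock FR",S((282,462)),Q((375,270)))
print(Ro.from_rotvec(r.get_obs()["orientation"]).as_matrix().round(3), r.get_obs()["tcp_pos"])
E
```

```text
(array([ 0.67736278, -0.11993564,  0.32303533]), [np.float64(0.0011887381613685498), np.float64(0.0011887381613684242)])
(array([ 0.68031709, -0.12031216,  0.26178322]), [np.float64(0.00037983209938356337), np.float64(0.00037983209938330034)])
[array([0.697, 0.559, 0.27 ]), array([0.681, 0.232, 0.27 ]), array([ 0.677, -0.118,  0.27 ])]
loopL (array([ 0.55402229, -0.08795376,  0.11050771]), [np.float64(0.0013420603673139778), np.float64(0.0013420603673141107)])
loopR (array([ 0.55184357, -0.12878982,  0.10909808]), [np.float64(0.0003912096960222955), np.float64(0.0003912096960222669)])
loop mid (array([ 0.55197731, -0.10775253,  0.12305745]), [np.float64(0.0019275302650640122), np.float64(0.0019275302650639224)])
dock FL (array([ 5.28557700e-01, -6.75127948e-02, -3.62063933e-04]), [np.float64(0.00012340737662964034), np.float64(0.00012340737662966926)])
dock FR (array([ 0.52289054, -0.15070624,  0.00706027]), [np.float64(0.0009101829783485001), np.float64(0.0009101829783486039)])
[[-0.902  0.431 -0.   ]
 [ 0.431  0.902  0.   ]
 [ 0.     0.    -1.   ]] [0.29103599 0.60906211 0.23931554]
```

Call:
carry_out(series="0 0 -1.3 -0.148 1; 0 0 -1.3 -0.148 1; 0 0 -1.4 -0.149 1; -2.8 -4.0 0 0 1; -2.8 -4.0 0 0 1; -2.8 -4.0 0 0 1; -2.8 -4.0 0 0 1")

```text
clock: 2.42
tcp_pos: [0.4038, 0.4475, 0.2795]
orientation: [0.001, 3.141, 0.0]
contact_force: [0.5, 0.0, -0.3]
grip_width: 0.0856
```

```bash
cat > st.py <<'E'
from h import *
o=r.get_obs();M=Ro.from_rotvec(o["orientation"]).as_matrix()
print("t",round(o["clock"],2),"tcp",o["tcp_pos"].round(4),"tx",M[:,0].round(3),"tz",M[:,2].round(3),"q7",o["joints"].round(2),"F",o["contact_force"].round(1),"w",round(o["grip_width"],4))
E
python3 st.py
```

```text
t 2.42 tcp [0.4038 0.4475 0.2795] tx [-1.     0.001 -0.   ] tz [ 0.  0. -1.] q7 [-0.92  0.32 -0.02  1.69  0.01  1.13  0.62] F [ 0.5  0.  -0.3] w 0.0856
```

Call:
carry_out(series="-3.4 -5.1 0 0 1; -3.4 -5.1 0 0 1; -3.4 -5.1 0 0 1; -3.3 -5.0 0 0 1; 0 0 0 0 1")

```text
clock: 3.05
tcp_pos: [0.5409, 0.2395, 0.2796]
orientation: [0.017, 3.14, -0.004]
contact_force: [0.5, 0.5, -1.3]
grip_width: 0.0853
```

```bash
python3 st.py; python3 - <<'E'
from h import *
o=r.get_obs();f=eyes.grab_frame("wrist");cv2.imwrite("pics/w1.png",f["color"])
m=spotter.mark_of(f,"crank_peg");print(m[:2]);
if m: print(atz(f,m[0]["uv"],.225,o))
t=eyes.grab_frame("top");s=eyes.grab_frame("scene")
for g in (t,s):
  m=spotter.mark_of(g,"crank_peg");print(m[:2])
  if m: print(atz(g,m[0]["uv"],.225))
E
```

```text
t 3.05 tcp [0.5409 0.2395 0.2796] tx [-1.     0.011 -0.002] tz [ 0.002 -0.002 -1.   ] q7 [-0.6   0.3   0.09  1.72 -0.03  1.12  1.06] F [ 0.5  0.5 -1.3] w 0.0853
[{'uv': [327.5, 262.0], 'confidence': 0.62}]
[0.53839131 0.24469247 0.225     ]
[{'uv': [203.5, 280.9], 'confidence': 0.6}]
[0.54166679 0.24301747 0.225     ]
[{'uv': [213.4, 195.0], 'confidence': 0.94}]
[0.53416349 0.24729287 0.225     ]
```

View pics/w1.png

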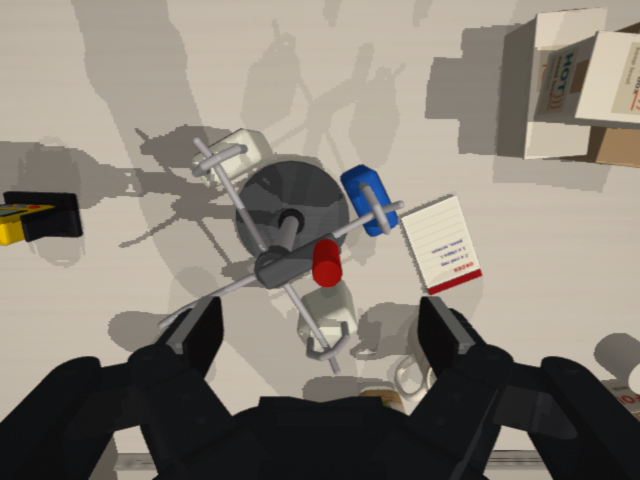

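```bash
python3 - <<'E'
from h import *
o=r.get_obs();f=eyes.grab_frame("wrist")
print("peg",atz(f,(327,279),.240,o),"hub",atz(f,(271,266),.190,o),"disc",atz(f,(292,214),.008,o))
cv2.imwrite("pics/w1c.png",cv2.resize(f["color"][140:390,150:450],None,fx=2.5,fy=2.5,interpolation=2))
E
```

```text
peg [0.53884048 0.25226765 0.24      ] hub [0.55011605 0.21301114 0.19      ] disc [0.5502216  0.21343501 0.008     ]
```

View pics/w1c.png

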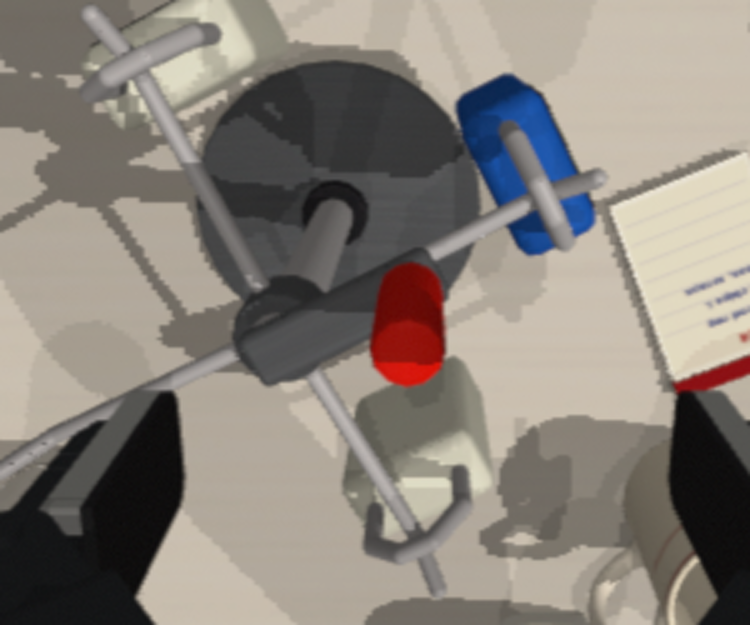

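```bash
python3 st.py; python3 - <<'E'
from h import *
o=r.get_obs();f=eyes.grab_frame("wrist")
print("peg",atz(f,(150+408/2.5,140+350/2.5),.240,o),"hub",atz(f,(150+278/2.5,140+320/2.5),.190,o),"disc",atz(f,(150+338/2.5,140+205/2.5),.008,o))
m=spotter.mark_of(f,"crank_peg");print(m[:2], atz(f,m[0]["uv"],.225,o))
cv2.imwrite("pics/w1d.png",f["color"])
E
```

```text
t 3.4 tcp [0.537  0.2474 0.2793] tx [-1.    -0.002  0.   ] tz [-0.  0. -1.] q7 [-0.61  0.3   0.09  1.72 -0.03  1.12  1.06] F [ 0.6 -0.1  0.3] w 0.0855
peg [0.53954451 0.24428622 0.24      ] hub [0.55174421 0.20570502 0.19      ] disc [0.5605584  0.20447844 0.008     ]
[{'uv': [311.6, 269.8], 'confidence': 0.59}, {'uv': [179.2, 338.2], 'confidence': 0.57}] [0.53926421 0.24301662 0.225     ]
```

View pics/w1d.png

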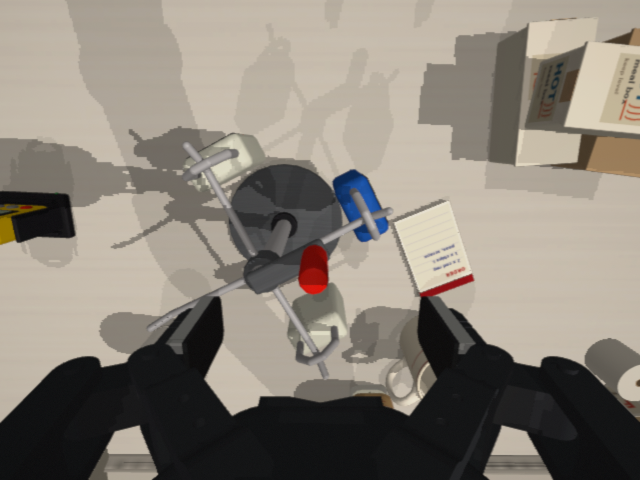

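```bash
python3 st.py; python3 - <<'E'
from h import *
o=r.get_obs();f=eyes.grab_frame("wrist")
cv2.imwrite("pics/w2c.png",cv2.resize(f["color"][140:390,150:450],None,fx=2.5,fy=2.5,interpolation=2))
for n,uv,z in [("pegtop",(314,284),.24),("pegnet",(311.6,269.8),.225),("hub",(263,271),.190),("disc",(285,218),.008),("tip",(150,327),.178)]:
  print(n,atz(f,uv,z,o).round(4))
E
```

```text
t 3.5 tcp [0.5372 0.2468 0.2793] tx [-1.    -0.001  0.   ] tz [-0.  0. -1.] q7 [-0.6   0.3   0.09  1.72 -0.03  1.12  1.06] F [-0.6  0.8  0.6] w 0.0852
pegtop [0.5423 0.2442 0.24  ]
pegnet [0.5396 0.2425 0.225 ]
hub [0.5543 0.2063 0.19  ]
disc [0.5557 0.2038 0.008 ]
tip [0.6075 0.1109 0.178 ]
```

View pics/w2c.png

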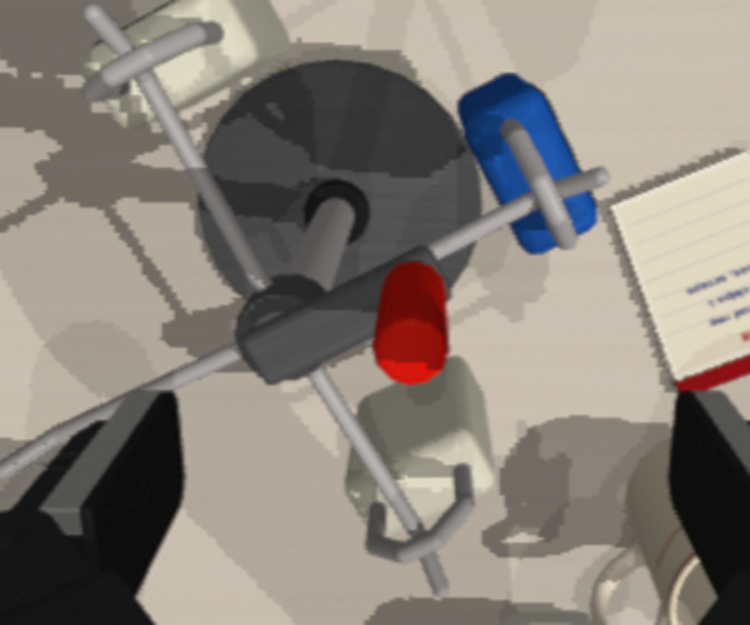

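Call:
carry_out(series="-0.4 -0.3 0 0 1; 0 0 2.0 0 1; 0 0 2.0 0 1; 0 0 2.3 0 1; 0 0 0 0 1; 0 0 0 0 0; 0 0 0 0 0; 0 0 0 0 0", grip_force=30)

```text
clock: 4.55
tcp_pos: [0.5421, 0.243, 0.2171]
orientation: [0.001, 3.14, 0.001]
contact_force: [0.6, 0.3, 0.2]
grip_width: 0.0323
```

```bash
python3 st.py
```

```text
t 4.55 tcp [0.5421 0.243  0.2171] tx [-1.     0.001 -0.001] tz [ 0.001  0.001 -1.   ] q7 [-0.59  0.37  0.08  1.78 -0.04  0.99  1.08] F [0.6 0.3 0.2] w 0.0323
```

Call:
carry_out(series="0 0 0 0 0; 0 0 0 0 0; 0 0 0 0 0")

```text
clock: 4.92
tcp_pos: [0.542, 0.2432, 0.2169]
orientation: [0.001, 3.141, 0.001]
contact_force: [-1.1, 0.7, 5.2]
grip_width: 0.0171
```

```bash
python3 st.py; python3 - <<'E'
from h import *
f=eyes.grab_frame("wrist");cv2.imwrite("pics/w3.png",f["color"])
E
```

```text
t 4.92 tcp [0.542  0.2432 0.2169] tx [-1.     0.001 -0.001] tz [ 0.001  0.001 -1.   ] q7 [-0.59  0.37  0.08  1.78 -0.04  0.99  1.08] F [-1.1  0.7  5.2] w 0.0171
```

View pics/w3.png

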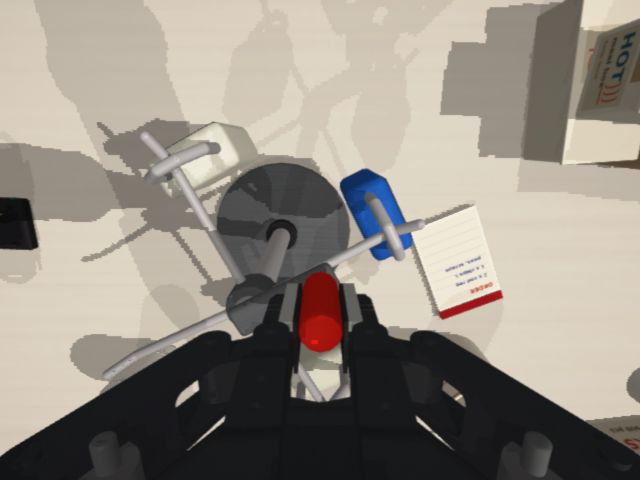

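Call:
carry_out(series="-0.75 0.24 0 0 0; -0.78 0.11 0 0 0; -0.78 -0.04 0 0 0; -0.77 -0.17 0 0 0; 0 0 0 0 0")

```text
clock: 5.6
tcp_pos: [0.5731, 0.2468, 0.2169]
orientation: [-0.001, 3.14, 0.006]
contact_force: [0.1, 4.1, 2.4]
grip_width: 0.0173
```

```bash
python3 st.py
```

```text
t 5.6 tcp [0.5731 0.2468 0.2169] tx [-1.    -0.001 -0.002] tz [ 0.002  0.004 -1.   ] q7 [-0.57  0.41  0.09  1.71 -0.04  1.01  1.1 ] F [0.1 4.1 2.4] w 0.0173
```

Call:
carry_out(series="-0.75 -0.05 0 0 0; -0.68 -0.38 0 0 0; -0.61 -0.49 0 0 0; -0.52 -0.59 0 0 0; 0 0 0 0 0")

```text
clock: 6.22
tcp_pos: [0.5989, 0.2297, 0.2169]
orientation: [0.001, 3.14, 0.002]
contact_force: [1.2, 2.0, 5.1]
grip_width: 0.0172
```

```bash
python3 st.py
```

```text
t 6.22 tcp [0.5989 0.2297 0.2169] tx [-1.     0.001 -0.002] tz [ 0.002  0.001 -1.   ] q7 [-0.53  0.44  0.1   1.67 -0.05  1.03  1.15] F [1.2 2.  5.1] w 0.0172
```

Call:
carry_out(series="-0.39 -0.68 0 0 0; -0.29 -0.73 0 0 0; -0.14 -0.63 0 0 0; -0.04 -0.63 0 0 0; 0 0 0 0 0; 0 0 0 0 0")

```text
clock: 6.98
tcp_pos: [0.6075, 0.2026, 0.2169]
orientation: [0.001, 3.14, 0.001]
contact_force: [1.9, 1.2, 5.6]
grip_width: 0.0174
```

```bash
python3 st.py
```

```text
t 6.97 tcp [0.6075 0.2026 0.2169] tx [-1.     0.001 -0.002] tz [ 0.002  0.001 -1.   ] q7 [-0.5   0.44  0.1   1.67 -0.05  1.03  1.19] F [1.9 1.2 5.6] w 0.0174
```

Call:
carry_out(series="0 0 0 0 1; 0 0 0 0 1; 0 0 0 0 1; 0 0 -2.5 0 1; 0 0 -2.5 0 1; 3 0 -2 0 1; 0 0 0 0 1; 0 0 0 0 1")

```text
clock: 7.98
tcp_pos: [0.5767, 0.2022, 0.2858]
orientation: [-0.001, -3.141, 0.001]
contact_force: [0.1, -0.0, 0.8]
grip_width: 0.0852
```

```bash
python3 st.py; python3 - <<'E'
from h import *
o=r.get_obs();f=eyes.grab_frame("wrist");cv2.imwrite("pics/w4.png",f["color"]);t=eyes.grab_frame("top");s=eyes.grab_frame("scene")
cv2.imwrite("pics/t4.png",cv2.resize(t["color"][200:350,150:320],None,fx=4,fy=4,interpolation=2))
cv2.imwrite("pics/s4.png",cv2.resize(s["color"][160:320,160:320],None,fx=3.7,fy=3.7,interpolation=2))
E
```

```text
t 7.97 tcp [0.5767 0.2022 0.2858] tx [-1.     0.001  0.   ] tz [-0. -0. -1.] q7 [-0.52  0.33  0.11  1.67 -0.04  1.14  1.16] F [ 0.1 -0.   0.8] w 0.0852
```

View pics/w4.png

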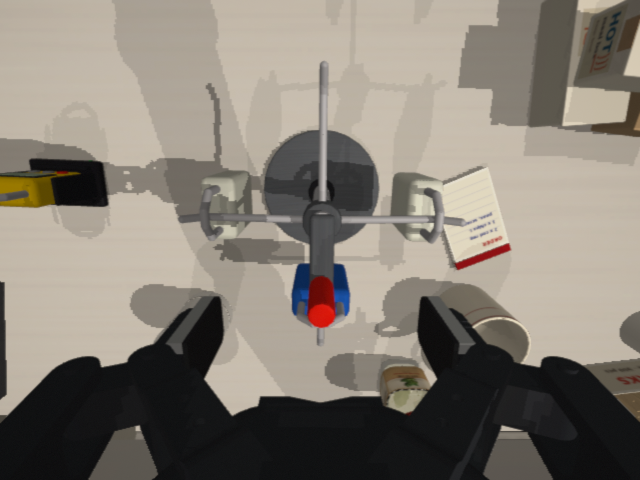

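View pics/t4.png

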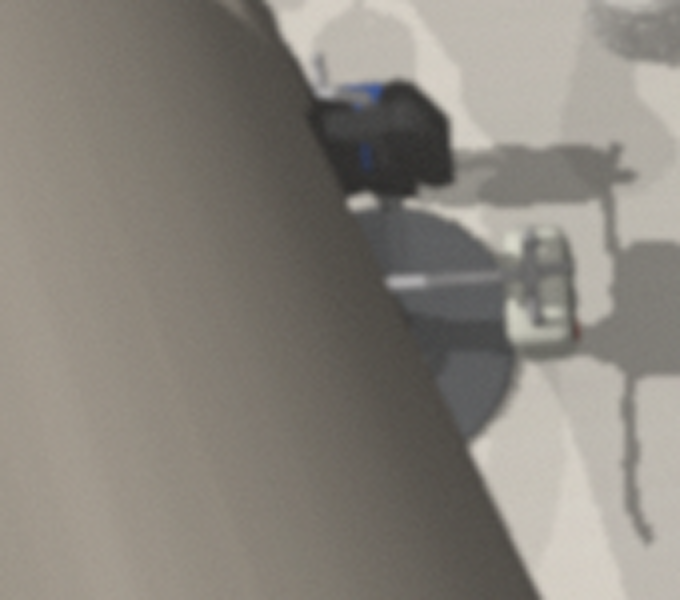

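View pics/s4.png

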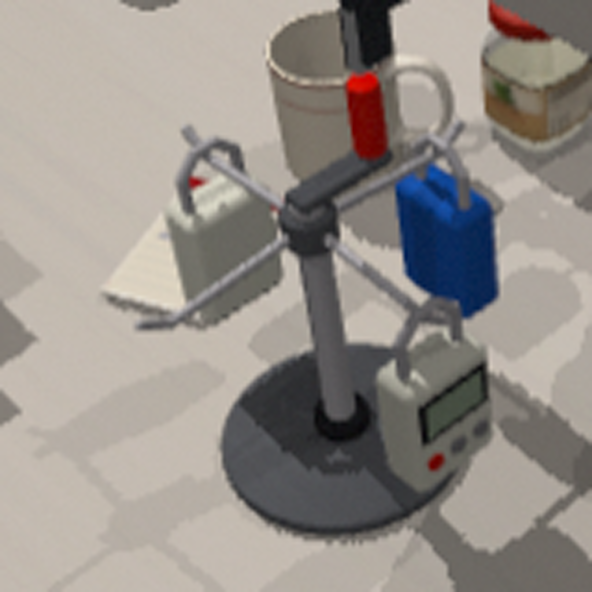

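```bash
python3 - <<'E'
from h import *
o=r.get_obs();f=eyes.grab_frame("wrist");t=eyes.grab_frame("top")
cv2.imwrite("pics/w4b.png",cv2.resize(f["color"][50:350,170:480],None,fx=2.5,fy=2.5,interpolation=2))
for n,uv,z in [("tip",(324,66),.176),("tipR",(180,218),.176),("tipL",(465,222),.176),("hub",(322,216),.186),("disc",(321,187),.008),("peg",(321.5,315),.24),("blue tip",(320.5,342),.176)]:
    print(n,atz(f,uv,z,o).round(4))
for q in ["free_hook","carousel","crank_peg"]:
    m=spotter.mark_of(f,q);print(q,[(k["uv"],k["confidence"]) for k in m[:2]])
    if m: print(atz(f,m[0]["uv"],{"free_hook":.168,"carousel":0,"crank_peg":.225}[q],o))
E
```

```text
tip [0.4557 0.2054 0.176 ]
tipR [0.5589 0.0973 0.176 ]
tipL [0.5621 0.3122 0.176 ]
hub [0.5553 0.2041 0.186 ]
disc [0.5571 0.2037 0.008 ]
peg [0.6049 0.2036 0.24  ]
blue tip [0.6659 0.203  0.176 ]
free_hook [([321.8, 95.0], 0.96), ([321.2, 303.4], 0.51)]
[0.47249861 0.20402828 0.168     ]
carousel [([320.8, 186.6], 0.84)]
[0.55756963 0.20348817 0.        ]
crank_peg [([321.4, 302.4], 0.91)]
[0.6040781  0.20360877 0.225     ]
```

View pics/w4b.png

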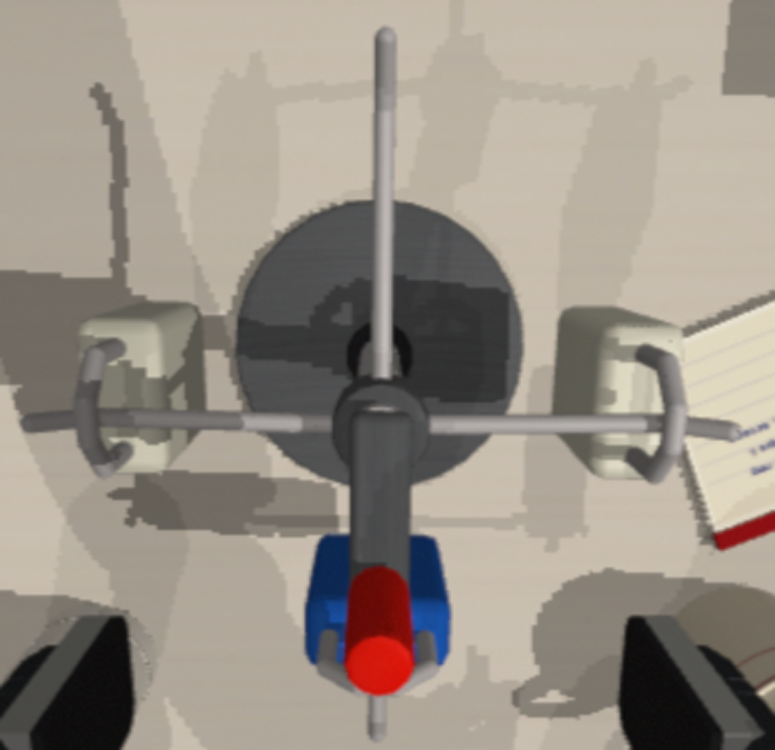

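Call:
carry_out(series="0.4 -5.2 0 0 1; 0.4 -5.2 0 0 1; 0.4 -5.2 0 0 1; 0.4 -5.2 0 0 1; 0.4 -5.2 0 0 1; 0.3 -5.0 0 0 1; 0 0 1 0.16 1; 0 0 1 0.16 1")

```text
clock: 9.38
tcp_pos: [0.5534, -0.1087, 0.2662]
orientation: [0.513, 3.099, 0.0]
contact_force: [0.1, 0.4, -0.3]
grip_width: 0.085
```

Call:
carry_out(series="0 0 1 0.18 1; 0 0 0 0.18 1; 0 0 0 0.18 1; 0 0 0 0.18 1; 0 0 0 0.18 1; 0 0 0 0.18 1; 0 0 0 0.17 1; 0 0 0 0.06 1")

```text
clock: 10.38
tcp_pos: [0.5536, -0.1075, 0.2563]
orientation: [2.29, 2.15, -0.0]
contact_force: [-0.3, -0.5, 0.1]
grip_width: 0.0857
```

Call:
carry_out(series="0 0 0 0 1; 0 0 0 0 1")

```text
clock: 10.62
tcp_pos: [0.5535, -0.1076, 0.2563]
orientation: [2.286, 2.155, 0.0]
contact_force: [0.9, 0.4, 0.8]
grip_width: 0.0853
```

```bash
python3 st.py; python3 - <<'E'
from h import *
o=r.get_obs();f=eyes.grab_frame("wrist");cv2.imwrite("pics/w5.png",f["color"])
for q in ["timer_centre","timer_loop","dock"]:
    m=spotter.mark_of(f,q);print(q,[(k["uv"],k["confidence"]) for k in m[:2]])
    if m: print(atz(f,m[0]["uv"],{"timer_centre":.052,"timer_loop":.1225,"dock":0}[q],o))
E
```

```text
t 10.62 tcp [ 0.5535 -0.1076  0.2563] tx [0.059 0.998 0.   ] tz [ 0.  0. -1.] q7 [-0.35  0.3   0.53  1.83 -0.17  1.05  0.19] F [0.9 0.4 0.8] w 0.0853
timer_centre []
timer_loop [([320.1, 234.7], 0.91)]
[ 0.55338513 -0.10882866  0.1225    ]
dock []
```

View pics/w5.png

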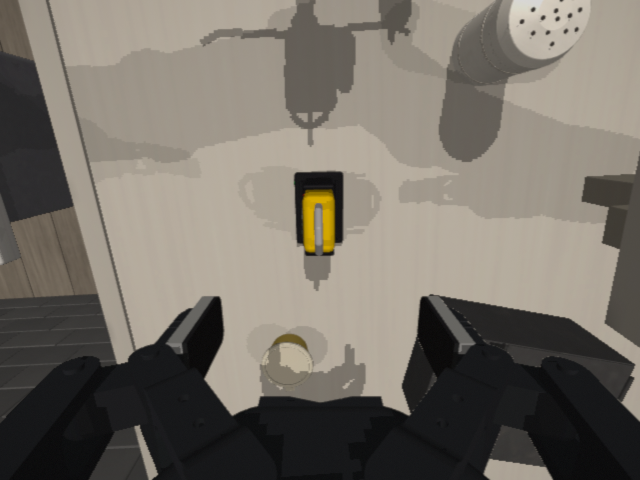

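Call:
carry_out(series="0 0 4 0 1; 0 0 4 0 1; 0 0 4 0 1; 0 0 3 0 1; 0 0 2 0 1; 0 0 1.5 0 1; 0 0 0 0 1; 0 0 0 0 1")

```text
clock: 11.82
tcp_pos: [0.554, -0.1077, 0.072]
orientation: [2.287, 2.153, 0.001]
contact_force: [0.4, -0.9, -0.5]
grip_width: 0.0858
```

Call:
carry_out(series="0 0 0 0 0; 0 0 0 0 0; 0 0 0 0 0; 0 0 0 0 0; 0 0 0 0 0", grip_force=40)

```text
clock: 12.45
tcp_pos: [0.5534, -0.1075, 0.0717]
orientation: [-2.287, -2.154, -0.0]
contact_force: [-2.1, 0.4, 4.7]
grip_width: 0.0296
```

```bash
python3 st.py; python3 - <<'E'
from h import *
f=eyes.grab_frame("wrist");cv2.imwrite("pics/w6.png",f["color"])
f=eyes.grab_frame("scene");cv2.imwrite("pics/s6.png",cv2.resize(f["color"][220:420,260:460],None,fx=3,fy=3,interpolation=2))
E
```

```text
t 12.45 tcp [ 0.5534 -0.1075  0.0717] tx [0.06  0.998 0.   ] tz [-0.  0. -1.] q7 [-0.24  0.55  0.42  1.98 -0.34  0.69  0.33] F [-2.1  0.4  4.7] w 0.0296
```

View pics/w6.png

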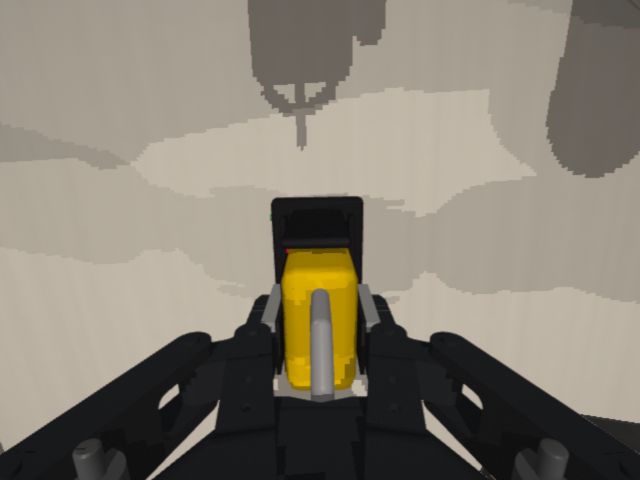

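View pics/s6.png

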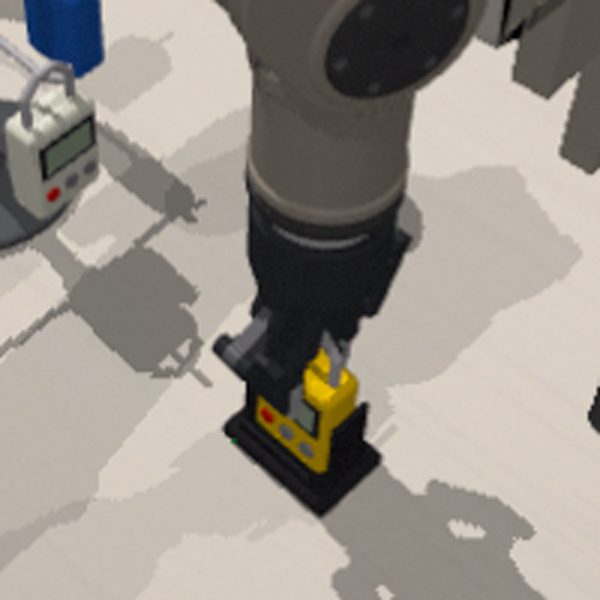

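Call:
carry_out(series="0 0 -2 0 0; 0 0 -4 0 0; 0 0 -4 0 0; 0 0 -1 -0.06 0; 4.0 -2.5 0 0 0; 4.0 -2.5 0 0 0; 4.0 -2.5 0 0 0; 2.8 -1.8 0 0 0")

```text
clock: 13.55
tcp_pos: [0.4588, 0.0422, 0.1809]
orientation: [-2.219, -2.222, 0.001]
contact_force: [0.0, 0.8, -3.1]
grip_width: 0.0292
```

Call:
carry_out(series="0 0 0 0 0; 0 0 0 0 0")

```text
clock: 13.8
tcp_pos: [0.4607, 0.0399, 0.1813]
orientation: [2.221, 2.221, 0.0]
contact_force: [0.0, 0.6, -2.0]
grip_width: 0.0294
```

```bash
python3 st.py; python3 - <<'E'
from h import *
f=eyes.grab_frame("scene");cv2.imwrite("pics/s7.png",cv2.resize(f["color"][180:420,200:440],None,fx=2.5,fy=2.5,interpolation=2))
E
```

```text
t 13.8 tcp [0.4607 0.0399 0.1813] tx [ 0.  1. -0.] tz [ 0. -0. -1.] q7 [-0.63  0.21  0.47  2.13 -0.13  0.83 -0.09] F [ 0.   0.6 -2. ] w 0.0294
```

View pics/s7.png

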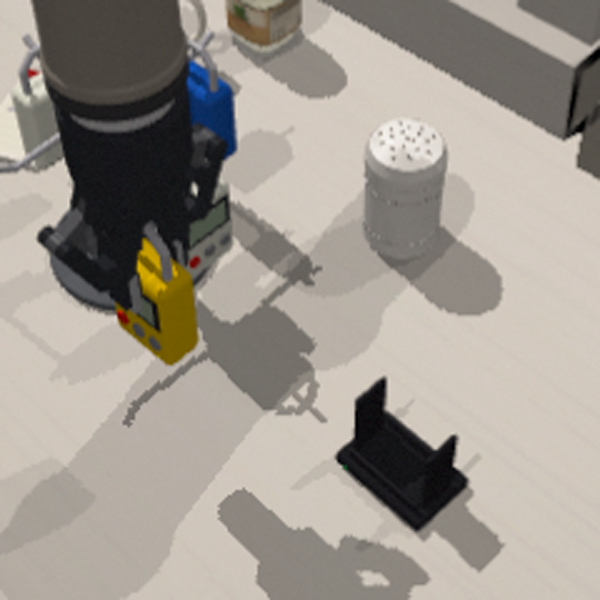

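Call:
carry_out(series="0 0 3 0 0; 0 0 4 0 0; 0 0 3 0 0; 0 0 1.2 0 0; 0 0 0.6 0 0; 0 0 0.3 0 0; 0 0 0 0 0")

```text
clock: 14.72
tcp_pos: [0.4611, 0.0405, 0.0609]
orientation: [2.221, 2.221, 0.002]
contact_force: [-0.1, -0.2, -2.5]
grip_width: 0.0295
```

```bash
python3 st.py
```

```text
t 14.72 tcp [0.4611 0.0405 0.0609] tx [0. 1. 0.] tz [ 0.001  0.    -1.   ] q7 [-0.53  0.43  0.37  2.21 -0.3   0.54  0.07] F [-0.1 -0.2 -2.5] w 0.0295
```

Call:
carry_out(series="0 0 0.1 0 0; 0 0 0.1 0 0; 0 0 0 0 0")

```text
clock: 15.1
tcp_pos: [0.461, 0.0407, 0.0596]
orientation: [-2.221, -2.221, -0.002]
contact_force: [-2.7, -0.5, 13.5]
grip_width: 0.0296
```

```bash
python3 st.py
```

```text
t 15.1 tcp [0.461  0.0407 0.0596] tx [0.    1.    0.001] tz [ 0.001  0.001 -1.   ] q7 [-0.53  0.43  0.37  2.21 -0.3   0.54  0.07] F [-2.7 -0.5 13.5] w 0.0296
```

Contact. Ease, release, lift and turn the tool back.

Call:
carry_out(series="0 0 -0.05 0 0; 0 0 0 0 0.3; 0 0 0 0 0.6; 0 0 0 0 1; 0 0 0 0 1; 0 0 0 0 1")

```text
clock: 15.85
tcp_pos: [0.4604, 0.0404, 0.0587]
orientation: [-2.221, -2.221, 0.0]
contact_force: [-0.2, 0.7, 0.2]
grip_width: 0.0856
```

Call:
carry_out(series="0 0 -3 0 1; 0 0 -4 0 1; 0 0 -5 0 1; 0 0 -3 -0.12 1; 0 0 0 -0.18 1; 0 0 0 -0.18 1; 0 0 0 -0.18 1; 0 0 0 -0.18 1")

```text
clock: 16.85
tcp_pos: [0.4603, 0.0404, 0.2087]
orientation: [-1.114, -2.937, 0.0]
contact_force: [-0.6, 0.8, 0.2]
grip_width: 0.0856
```

Call:
carry_out(series="0 0 0 -0.18 1; 0 0 0 -0.18 1; 0 0 0 -0.18 1; 0 0 0 -0.18 1; 0 0 0 -0.011 1; 0 0 0 0 1; 0 0 0 0 1")

```text
clock: 17.73
tcp_pos: [0.4604, 0.0404, 0.2088]
orientation: [-0.003, -3.142, 0.0]
contact_force: [-0.3, 0.1, -0.1]
grip_width: 0.0853
```

```bash
python3 st.py; python3 - <<'E'
from h import *
o=r.get_obs();f=eyes.grab_frame("wrist");cv2.imwrite("pics/w8.png",f["color"])
m=spotter.mark_of(f,"timer_loop");print([(k["uv"],k["confidence"],atz(f,k["uv"],.1105,o).round(4)) for k in m[:2]])
f=eyes.grab_frame("scene");cv2.imwrite("pics/s8.png",f["color"])
E
```

```text
t 17.73 tcp [0.4604 0.0404 0.2088] tx [-1.     0.002  0.   ] tz [-0. -0. -1.] q7 [-0.49  0.16  0.3   2.09 -0.06  0.89  1.41] F [-0.3  0.1 -0.1] w 0.0853
[([318.3, 244.1], 0.57, array([0.4599, 0.0399, 0.1105]))]
```

View pics/w8.png

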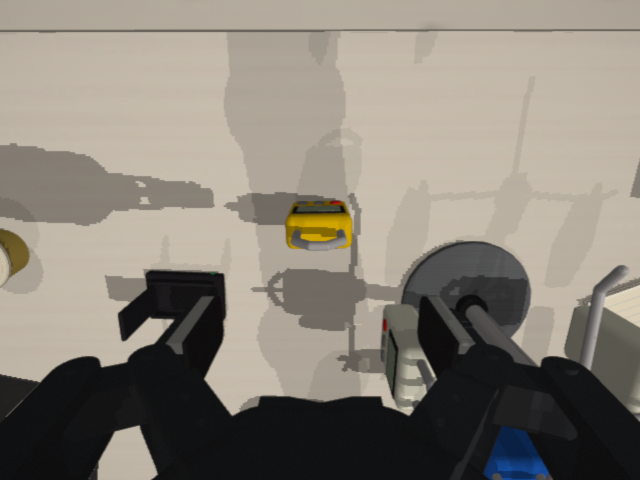

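View pics/s8.png

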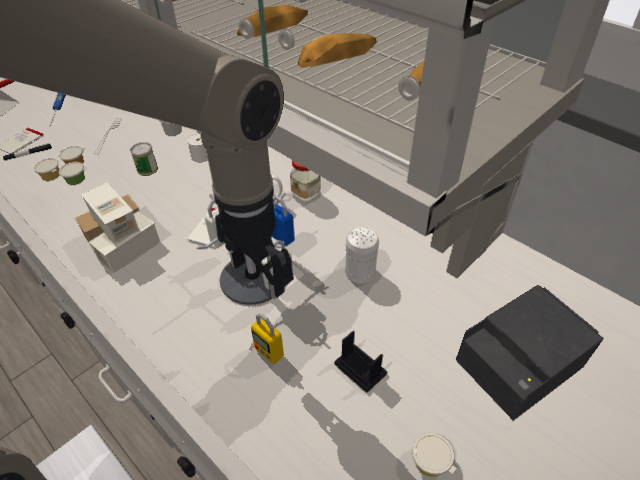

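Call:
carry_out(series="0 0 4 0 1; 0 0 4 0 1; 0 0 3.5 0 1; 0 0 2 0 1; 0 0 1.5 0 1; 0 0 0 0 1; 0 0 0 0 0; 0 0 0 0 0")

```text
clock: 18.88
tcp_pos: [0.4613, 0.0403, 0.0598]
orientation: [0.0, 3.14, 0.001]
contact_force: [-1.3, -0.3, 5.6]
grip_width: 0.0553
```

Call:
carry_out(series="0 0 0 0 0; 0 0 0 0 0; 0 0 0 0 0")

```text
clock: 19.25
tcp_pos: [0.4613, 0.0404, 0.0598]
orientation: [0.0, 3.14, 0.001]
contact_force: [-1.9, -1.1, 6.4]
grip_width: 0.0555
```

```bash
python3 st.py
```

```text
t 19.25 tcp [0.4613 0.0404 0.0598] tx [-1.     0.    -0.002] tz [ 0.002  0.001 -1.   ] q7 [-0.42  0.42  0.23  2.21 -0.19  0.53  1.53] F [-1.9 -1.1  6.4] w 0.0555
```

Call:
carry_out(series="0 0 -1 0 0; 0 0 -3 0 0; 0 0 -3.55 0 0; 0.9 4.1 0 0 0; 0.9 4.1 0 0 0; 0.8 4.1 0 0 0; 0.7 4.1 0 0 0; 0 0 0 0 0")

```text
clock: 20.25
tcp_pos: [0.4265, 0.2082, 0.1349]
orientation: [-0.01, 3.141, 0.003]
contact_force: [0.3, -0.6, -2.4]
grip_width: 0.0553
```

Call:
carry_out(series="0 0 0 0 0; 0 0 0 0 0")

```text
clock: 20.5
tcp_pos: [0.4275, 0.2031, 0.1344]
orientation: [-0.003, -3.141, 0.001]
contact_force: [-0.6, -0.2, -2.4]
grip_width: 0.0556
```

```bash
python3 st.py; python3 - <<'E'
from h import *
o=r.get_obs();f=eyes.grab_frame("wrist");cv2.imwrite("pics/w9.png",f["color"])
s=eyes.grab_frame("scene");cv2.imwrite("pics/s9.png",cv2.resize(s["color"][180:330,160:310],None,fx=4,fy=4,interpolation=2))
for q in ["timer_loop","free_hook"]:
  m=spotter.mark_of(s,q);print(q,[(k["uv"],k["confidence"]) for k in m[:2]])
print("pred loop",proj(s,[o["tcp_pos"]+[0,0,.0507]]),"hook",proj(s,[[.4705,.2045,.168]]))
E
```

```text
t 20.5 tcp [0.4275 0.2031 0.1344] tx [-1.     0.002  0.   ] tz [-0. -0. -1.] q7 [-0.76  0.29  0.22  2.14 -0.09  0.72  1.09] F [-0.6 -0.2 -2.4] w 0.0556
timer_loop [([185.3, 255.3], 0.89)]
free_hook [([205.1, 249.5], 0.88)]
pred loop [[184.30678029 251.83556091]] hook [[205.11068342 245.53936345]]
```

View pics/w9.png

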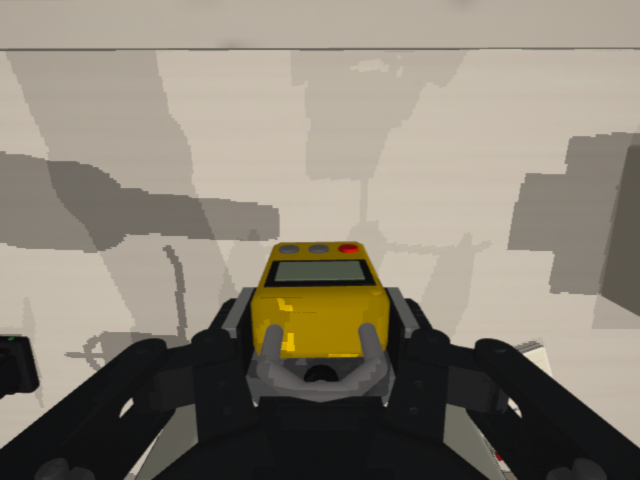

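View pics/s9.png

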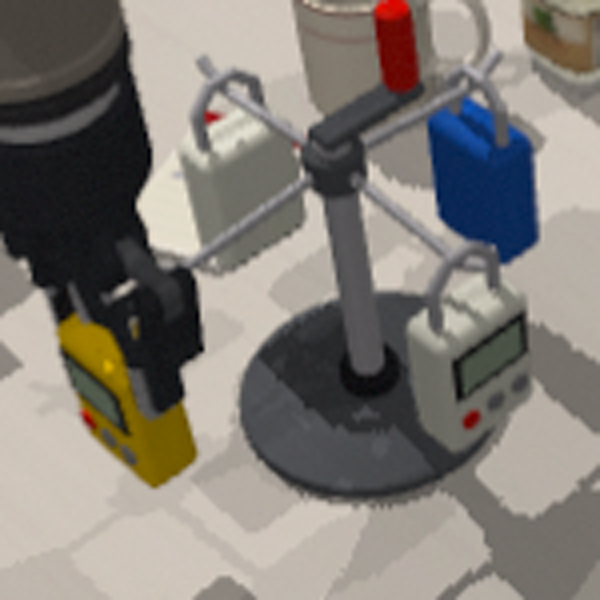

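Call:
carry_out(series="-0.8 0.1 0 0 0; -0.8 0 0 0 0; -0.8 0 0 0 0; -0.8 0 0 0 0; 0 0 0 0 0")

```text
clock: 21.32
tcp_pos: [0.4602, 0.2054, 0.1343]
orientation: [0.001, 3.141, -0.0]
contact_force: [0.0, -0.5, -1.8]
grip_width: 0.0552
```

```bash
python3 st.py; python3 - <<'E'
from h import *
o=r.get_obs();f=eyes.grab_frame("wrist");cv2.imwrite("pics/w10.png",f["color"][200:])
s=eyes.grab_frame("scene");cv2.imwrite("pics/s10.png",cv2.resize(s["color"][180:330,160:310],None,fx=4,fy=4,interpolation=2))
E
```

```text
t 21.32 tcp [0.4602 0.2054 0.1343] tx [-1.  0. -0.] tz [ 0. -0. -1.] q7 [-0.73  0.34  0.22  2.07 -0.11  0.74  1.13] F [ 0.  -0.5 -1.8] w 0.0552
```

View pics/w10.png

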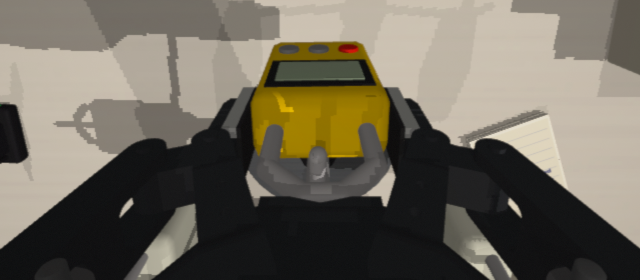

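View pics/s10.png

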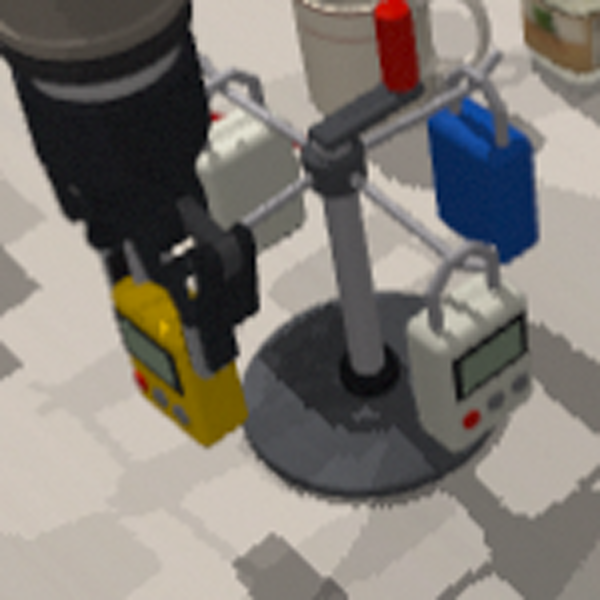

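Call:
carry_out(series="-0.6 0 0 0 0; -0.5 0 0 0 0; 0 0 0.5 0 0; 0 0 0.5 0 0; 0 0 0.4 0 0; 0 0 0 0 0")

```text
clock: 22.18
tcp_pos: [0.4702, 0.2053, 0.1199]
orientation: [0.0, -3.141, 0.001]
contact_force: [-0.4, -0.2, -2.7]
grip_width: 0.0554
```

```bash
python3 st.py; python3 - <<'E'
from h import *
o=r.get_obs();f=eyes.grab_frame("wrist");cv2.imwrite("pics/w11.png",f["color"][200:])
E
```

```text
t 22.18 tcp [0.4702 0.2053 0.1199] tx [-1.    -0.     0.001] tz [-0.001 -0.    -1.   ] q7 [-0.71  0.37  0.22  2.06 -0.12  0.72  1.15] F [-0.4 -0.2 -2.7] w 0.0554
```

View pics/w11.png

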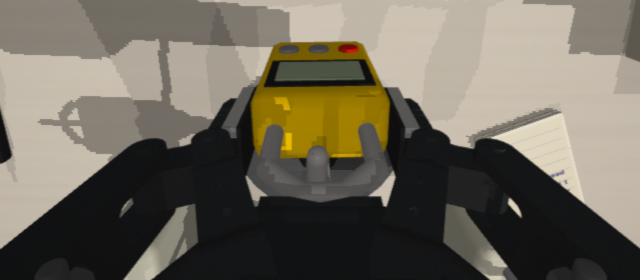

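Call:
carry_out(series="0 0 0.15 0 0; 0 0 0.08 0 0; 0 0 0 0 0")

```text
clock: 22.6
tcp_pos: [0.4711, 0.2057, 0.1185]
orientation: [-0.0, 3.14, 0.001]
contact_force: [-0.3, 0.5, 2.1]
grip_width: 0.055
```

```bash
python3 st.py
```

```text
t 22.6 tcp [0.4711 0.2057 0.1185] tx [-1.    -0.    -0.001] tz [ 0.001  0.001 -1.   ] q7 [-0.71  0.38  0.22  2.06 -0.12  0.72  1.15] F [-0.3  0.5  2.1] w 0.055
```

Call:
carry_out(series="0 0 0 0 0; 0 0 0 0 0.75; 0 0 0 0 0.85; 0 0 0 0 1; 0 0 0 0 1; 0 0 0 0 1", grip_force=20)

```text
clock: 23.35
tcp_pos: [0.4704, 0.2054, 0.1179]
orientation: [0.0, -3.141, 0.0]
contact_force: [0.6, 0.6, -0.6]
grip_width: 0.0856
```

```bash
python3 st.py; python3 - <<'E'
from h import *
o=r.get_obs();f=eyes.grab_frame("wrist");cv2.imwrite("pics/w12.png",f["color"][200:])
s=eyes.grab_frame("scene");cv2.imwrite("pics/s12.png",cv2.resize(s["color"][180:330,160:310],None,fx=4,fy=4,interpolation=2))
E
```

```text
t 23.35 tcp [0.4704 0.2054 0.1179] tx [-1. -0.  0.] tz [-0. -0. -1.] q7 [-0.71  0.38  0.22  2.06 -0.12  0.72  1.15] F [ 0.6  0.6 -0.6] w 0.0856
```

View pics/w12.png

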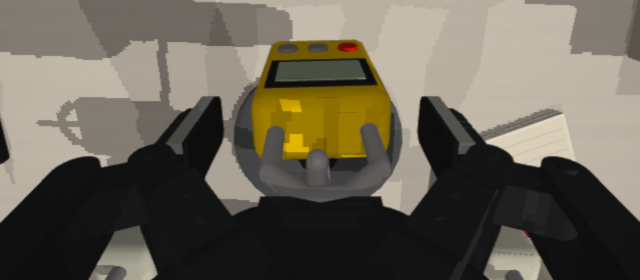

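View pics/s12.png

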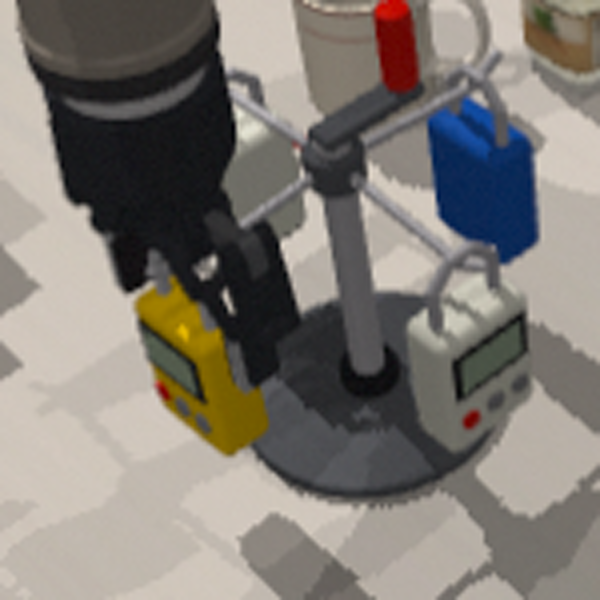

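Call:
carry_out(series="0 0 -1 0 1; 0 0 -2 0 1; 0 0 -3 0 1; 0 0 -4 0 1; 0 0 -4 0 1; 0 0 -3 0 1; 0 0 0 0 1; 0 0 0 0 1")

```text
clock: 24.45
tcp_pos: [0.47, 0.2052, 0.2877]
orientation: [0.0, -3.141, 0.0]
contact_force: [-0.1, 0.4, -0.3]
grip_width: 0.0854
```

```bash
python3 st.py; python3 - <<'E'
from h import *
o=r.get_obs();f=eyes.grab_frame("wrist");cv2.imwrite("pics/w13.png",f["color"])
s=eyes.grab_frame("scene");cv2.imwrite("pics/s13.png",cv2.resize(s["color"][180:330,160:310],None,fx=4,fy=4,interpolation=2))
E
```

```text
t 24.45 tcp [0.47   0.2052 0.2877] tx [-1.    -0.     0.001] tz [-0.001 -0.    -1.   ] q7 [-0.76  0.16  0.25  1.89 -0.04  1.1   1.09] F [-0.1  0.4 -0.3] w 0.0854
```

View pics/w13.png

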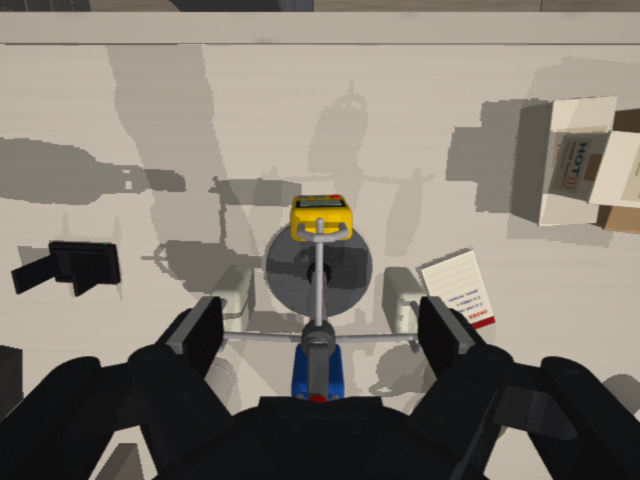

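View pics/s13.png

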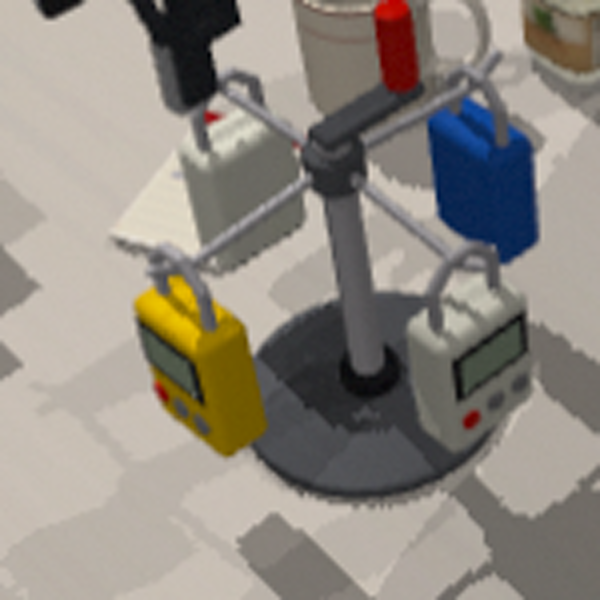

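Call:
carry_out(series="-3 0 -1 0 1; 0 0 0 0 1; 0 0 0 0 1; 0 0 0 0 1; 0 0 0 0 1; 0 0 0 0 1; 0 0 0 0 1; 0 0 0 0 1")

```text
clock: 25.55
tcp_pos: [0.5004, 0.2054, 0.298]
orientation: [-0.0, 3.142, 0.0]
contact_force: [0.3, -1.2, 0.1]
grip_width: 0.0854
```

```bash
python3 st.py; python3 - <<'E'
from h import *
o=r.get_obs();f=eyes.grab_frame("wrist");cv2.imwrite("pics/w14.png",cv2.resize(f["color"][180:400,180:460],None,fx=2.8,fy=2.8,interpolation=2))
s0=cv2.imread("pics/s13.png")
s=eyes.grab_frame("scene");n=cv2.resize(s["color"][180:330,160:310],None,fx=4,fy=4,interpolation=2)
d=np.abs(n.astype(int)-s0)[250:];print("timer region diff max/mean",d.max(),d.mean())
for q in ["free_hook","timer_loop"]:
  m=spotter.mark_of(s,q);print(q,[(k["uv"],k["confidence"]) for k in m[:2]])
m=spotter.mark_of(s,"salt_dredger");print("salt",[(k["uv"],k["confidence"]) for k in m[:1]])
E
```

```text
t 25.55 tcp [0.5004 0.2054 0.298 ] tx [-1. -0. -0.] tz [ 0.  0. -1.] q7 [-0.73  0.2   0.27  1.82 -0.06  1.13  1.13] F [ 0.3 -1.2  0.1] w 0.0854
timer region diff max/mean 54 1.7698666666666667
free_hook [([205.6, 245.9], 0.96)]
timer_loop [([203.6, 245.7], 0.61)]
salt [([358.4, 273.4], 0.9)]
```

View pics/w14.png

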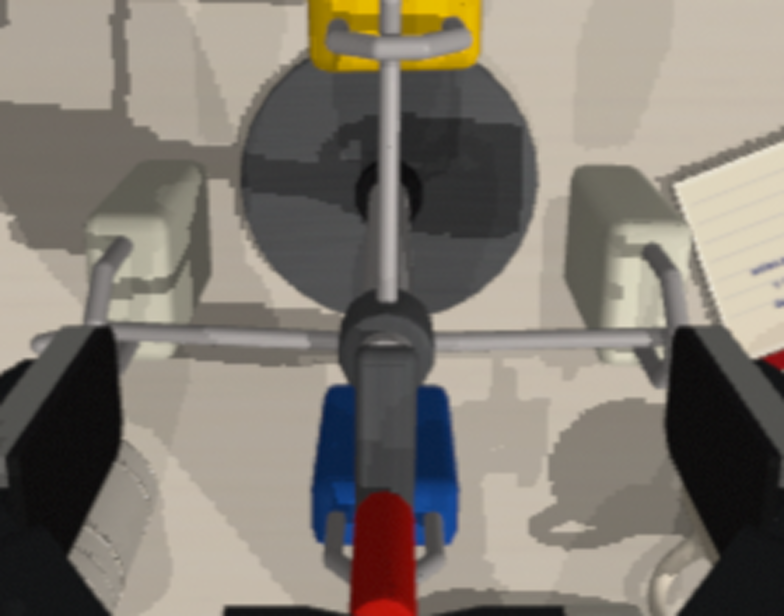

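Call:
carry_out(series="0 0 0 0 1; 0 0 0 0 1; 0 0 0 0 1; 0 0 0 0 1")

```text
clock: 26.3
tcp_pos: [0.5004, 0.2055, 0.298]
orientation: [-0.0, 3.142, 0.0]
contact_force: [-0.4, -0.0, -0.8]
grip_width: 0.0851
```

```bash
python3 - <<'E'
from h import *
F=[eyes.grab_frame("scene")["color"][230:310,180:240].astype(float) for _ in range(6)]
print([np.abs(F[i]-F[0]).mean().round(2) for i in range(6)])
print(r.get_obs()["clock"]); print(r.hand_in())
E
```

```text
[np.float64(0.0), np.float64(0.9), np.float64(0.92), np.float64(1.0), np.float64(1.02), np.float64(1.07)]
26.6
the job is handed in; nothing more can be done
None
```

The job is done and handed in at 26.6 s; `r.hand_in()` gives no verdict.

1. **Carousel:** I turned it by the crank peg, about 113–118° clockwise, until the empty hook pointed to the front.
2. **Timer out of the dock:** I lifted it by its front and back faces. I stood it upright on the bare worktop at about (0.46, 0.04), roughly 8 cm clear of the dock, and let go.
3. **Hanging:** I took the timer again by its sides, threaded the loop over the hook, lowered it until the hook took the weight, released it and backed off upwards.

**Last checks:**
- **Hook direction:** in the wrist pictures it points to the front within about 0.7°. I left that small error uncorrected.
- **Timer:** its loop is on the hook, a few mm sideways of the middle. Repeated frames over 0.3 s differed by only about 1 grey level on average. That looks like image noise, though it crept up from 0.90 to 1.07. An earlier comparison about a second apart showed a peak difference of 54 levels. I took that for the tool's moving shadow and did not check it further.
- **Salt shaker:** it shows at the same place as at the start, within about a pixel.
- **Forces:** the largest I read at the end of any move was about 14 N, when setting the timer down. Forces between those readings were not recorded.

**Disagreement:** the cameras and the arm differed by about 3–5 mm on the carousel axis's x position. The loop slides down the hook to its rest point anyway, so this did not affect the result.

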